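Refit a grease-filter plate in its cassette

ROBOT

A 6-joint arm with a two-finger parallel gripper is mounted at the origin on a cart in front of the work surface, level with it; the furniture and walls round the work are solid. World frame = base frame: x ahead of the robot, y to its left, z up, the work surface at z = 0. Lengths are in m, angles in degrees, forces in N, time in s.
With the tool pointing down it reaches from about 0.25 to 0.725 m from the base axis. Payload 9.7 kg.
Tool frame: the origin (TCP) lies midway between the tips of the shut fingers; the grasp point (between the pads) lies bot.hold_point_z behind it (bot.hold_point_z is the distance from the TCP to the grasp point, in m); z points along the fingers, y is the line along which they close (so a half turn about z gives the same grasp; the last joint's range is limited). The gripper opens to 85 mm and grips with 20 to 120 N. Pads are 22 mm wide; open, the fingers measure 114 mm over their backs; the gripper's body (76 mm by 85 mm) begins 54 mm behind the grasp point. The pads swing forward as they close: fully open they stand 13 mm farther back than shut.
Start: joints at [72.479, 4.979, 10.078, 95.1, 0, 90], TCP at [0.166, 0.524, 0.231] pointing down, gripper open.
Joint ranges: [-179.16, 179.16], [-48.56, 103.87], [-65.8, 70.77], [-126.05, 130.52], [-82.76, 87.17], [-180, 180]. Speed limits (degrees/s): [127.2, 127.2, 147.25, 180, 180, 180].

INTERFACE

Orientations are given as [roll, pitch, yaw] about the fixed x, y, z axes, in that order (R = Rz(yaw) Ry(pitch) Rx(roll)).
In Python, from workcell import bot, camera, camera_model, ticket gives the robot as it stands.
- The arm moves only by the tool send_rows, never from a script. Its argument "targets" is text: rows parted by semicolons, each of 5 numbers parted by spaces: the shift along the tool's x, y, z in mm, then the turn about the tool's z in degrees, then the closure in counts, from 0 (fully open) to 255 (shut). A call has 1 to 20 rows; each row is the pose to reach, as a shift and turn from the pose commanded when the call began, along the tool's axes at that moment; what a row does not reach only later rows make up. A row lasts 1/8 s, in which the tool goes at most 62.5 mm and 10.7 degrees, less where a joint would pass 70% of its speed; a pose out of reach is approached as far as the arm can. A call with a gripper value outside its range is refused whole. The fingers move at their own pace and stop on an object; "newtons" is the grip in N (left out, the last holds). Time passes only in rows, so rows that repeat a pose let the fingers close. It gives the time, the measured TCP pose, the force, the opening and the grip force at its end, in the units of the state.
- bot.get_obs(): the state, without advancing time (a new reading comes with each control period).
- camera(name): name is "side" or "top" or "wrist"; returns the picture (480x640x3 uint8, blue, green, red); there is no depth.
- camera_model(name): a dict with "K" (3x3 intrinsics, pixels), "pose" (4x4, takes a point from camera to world coordinates); the wrist camera has in their place "T_tool_cam" (4x4, takes a point from camera to tool coordinates, whose origin is the TCP and whose axes are the flange's). Camera axes: x right, y down, z forward; pixel columns grow to the right and rows downward; lengths in m; the calibration is good to about 2 mm. A picture is of the moment at which its call begins: read the wrist's pose just before it. camera_model takes no time and is no camera call.
- ticket.job_done(): hands the job in; it is judged then, once.
The state is a dict: "time": time; "q": joint angles; "qd": joint speeds; "joint_efforts": joint torques, N m; "ee_pos": TCP position; "tcp_rot": TCP orientation; "wrist_force": force on the tool from outside, world axes, zero at the start; "torque": the same for the moment, N m; "opening": finger opening in m; "grasp_force": force on a finger pad.
Only numpy, scipy, OpenCV 4.12 (cv2) and the standard library are available. Lean on these libraries where they do the work, as an engineer would, in place of code of your own. Each camera call takes 0.05 s, during which the arm holds its last target. There are 200 camera calls.

TASK

The hood's grease-filter plate has been laid loose on top of its cassette. Draw the cassette's black locking slide fully back, let the plate's far edge tip down into the well and hook it under the fixed lip while the grip-side edge is still raised, then press the grip-side edge down past the spring catch until the plate lies flat, and finally push the slide fully shut over it. Do not disturb the honey jar and the spice jar standing beside it.

Things in the scene. Friction and masses are not known exactly. Their poses are not given: they have to be found in the camera images.
- cassette: Grey metal cassette, fixed, 262 (its x) x 150 (y) x 42 mm high, on the cooker lid. Origin on its underside below the middle of the well; z up, +x away from the robot to the lip end. Well: end walls at x = -76 and +76 mm, 126 mm wide, floor 8 mm above the underside. Side cheeks, inner faces at y = +-63 mm, tops 42 mm up, guide the plate. All heights are above its underside.
- lip_edge (a point): Middle of the free lower edge of the fixed lip that overhangs the well's +x end by 26 mm: 50 mm to +x of the cassette's origin, 22 mm up. The lip's top is 30 mm up, level with the end wall (which ends at x = +91 mm). Axes as the cassette's.
- catch_nose (a point): Point of the spring catch: a steel nose 36 mm wide in the middle of the well's -x wall, 7 mm proud of it, point 16.5 mm up, upper face steep (65 degrees). It carries the raised plate edge about 25 mm up; pressing down on the grip with about 4 to 10 N makes it give way and snap over the plate. Axes as the cassette's.
- deck (a point): Middle of the flat deck's top at the cassette's -x end, 30 mm up; the deck runs from x = -76 mm (well wall) to -171 mm; the slot of the locking slide's knob is in it. The plate's -x edge may rest and slide on it. Axes as the cassette's.
- lock (a joint): Locking slide, m: 0 = shut, 0.022 = fully back (moved along the cassette's -x); starts at 0 to 0.004; stays where left (1.5 N friction). Shut, its two steel tongues stand 14 mm out of the well's -x wall, 16 to 20 mm up: they keep an unseated plate edge from going down and cover the edge of a seated plate. They pass over the plate only when it is seated.
- lock_knob (a point): Centre of the slide's knob, an upright black block 12 (x) x 40 (y) x 26 mm high, from 30.5 to 56.5 mm up; at cassette x = -126 mm when shut, -148 mm when back. Axes as the cassette's.
- plate_grip (a point): Centre of the grip of the loose aluminium filter plate (150 (its x) x 120 (y) x 5 mm, 0.25 kg): an upright black bar 8 (x) x 60 (y) mm, 22 mm high above the plate's top, 25 mm in from the plate's -x edge. This point is 11 mm above the plate's top and 11 mm below the bar's top; when seated 24 mm up, at cassette x about -50 mm. Axes as the plate's, z up.
- plate_hook_edge (a point): Middle of the plate's +x edge (far from the grip), half-way through the thickness: it goes under the lip. At the start the plate lies level, turned like the cassette, this edge 6 to 16 mm onto the lip's top, its other edge on the deck. Slid towards -x until clear of the lip, this edge drops to the well's floor; seated it is 10.5 mm up.
- plate_catch_edge (a point): Middle of the plate's -x edge (beside the grip), half-way through the thickness; 10.5 mm up when seated. With the plate pushed fully under the lip (+x edge against the end wall) this edge clears the deck by about 2 mm and comes down onto the spring catch.
- honey_jar_mid (a point): Bystander: glass honey jar with a white lid, 55 mm across, 86 mm high; point half-way up.
- spice_jar_mid (a point): Bystander: small spice jar with a red cap, 44 mm across, 98 mm high; point half-way up.

How it is judged:
By the outcome, as a careful person would: the job done as asked, in the order asked, and still so for the second after the job is handed in, with the robot touching nothing.
It also fails if it takes over 58 s, if anything falls off the work surface, if the arm or the gripper's body presses on something with over 40 N, if the wrist force passes 120 N, or if a joint passes its speed limit or range.

## Working session

There is one attempt and no reset: what is moved stays moved. The work goes in short steps, Python scripts to look and compute and a tool call to move; the robot and the scene stay as the last step left them, time stands still between calls to the robot, and variables do not carry over. Pictures are saved under pics/ and viewed, at most 10 in all, crops included, and the job is handed in when it is done.

Besides the shell and the picture viewer there is one more tool, called after "Request:" by a JSON object that holds its "api" and its "payload", one argument or row to a line. send_rows: Moves the arm, as the interface text tells. Its arguments: {"type":"object","properties":{"targets":{"type":"string"},"newtons":{"type":"number"}},"required":["targets"]}

```bash
mkdir -p pics; ls
python3 - <<'E'
from workcell import bot,camera,camera_model
import cv2,numpy as np
o=bot.get_obs();print(o,bot.hold_point_z)
for n in("side","top","wrist"):
    cv2.imwrite(f"pics/{n}0.png",camera(n));m=camera_model(n);print(n,{k:np.round(v,4).tolist() for k,v in m.items() if hasattr(v,'__len__')})
E
```

```text
pics
{'time': 0.0, 'q': array([7.24800888e+01, 5.01321989e+00, 1.00331626e+01, 9.50997352e+01,
       1.35326564e-03, 9.00023468e+01]), 'qd': array([0.03104675, 0.02586909, 0.00778515, 0.1140425 , 0.04938442,
       0.02384048]), 'joint_efforts': array([-2.25040960e-03, -5.20388961e+01,  4.64801967e+01,  1.63585012e-02,
       -8.13389624e-05,  1.46533718e-06]), 'ee_pos': array([0.16549301, 0.52426382, 0.23055117]), 'tcp_rot': array([-1.79920207e+02, -1.34999602e-03,  1.62477740e+02]), 'wrist_force': array([-0.62484728, -0.44901773, -0.64855017]), 'torque': array([ 0.01311454, -0.01452038, -0.00399975]), 'grasp_force': 0.0, 'opening': 0.08500499906272363} 0.0187
side {'K': [[529.6115, 0.0, 318.3704], [0.0, 529.6115, 234.0142], [0.0, 0.0, 1.0]], 'pose': [[-0.9185, -0.1204, 0.3767, 0.3009], [-0.3948, 0.3352, -0.8554, 1.0058], [-0.0233, -0.9344, -0.3554, 0.3919], [0.0, 0.0, 0.0, 1.0]]}
top {'K': [[598.6961, 0.0, 322.1155], [0.0, 598.6961, 239.9068], [0.0, 0.0, 1.0]], 'pose': [[-0.0234, -0.9836, 0.1791, 0.4596], [-0.9963, 0.0378, 0.0773, 0.1957], [-0.0828, -0.1766, -0.9808, 1.0722], [0.0, 0.0, 0.0, 1.0]]}
wrist {'K': [[411.8636, 0.0, 325.1983], [0.0, 411.8636, 236.0477], [0.0, 0.0, 1.0]], 'T_tool_cam': [[0.0011, -0.9655, -0.2603, 0.0662], [1.0, 0.0013, -0.0005, -0.0009], [0.0008, -0.2603, 0.9655, -0.1431], [0.0, 0.0, 0.0, 1.0]]}
```

View pics/side0.png

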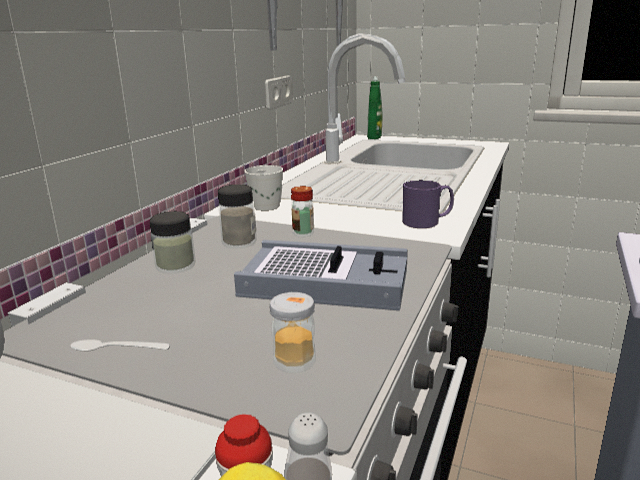

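View pics/top0.png

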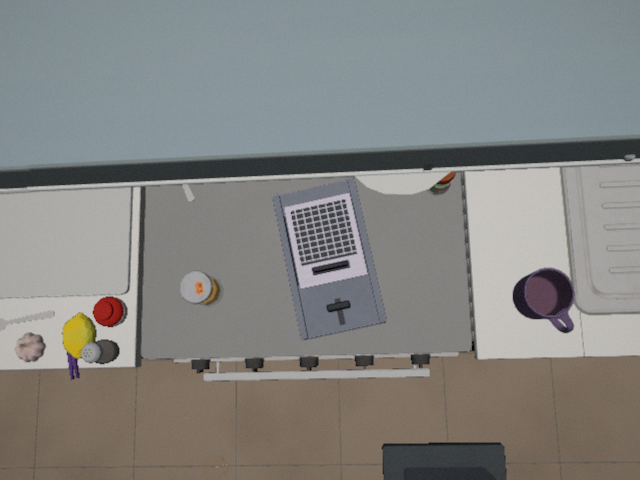

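The side view shows the cassette with the plate on it, the honey jar in front at about (293,330) and the spice jar behind it at (302,210). In the top view the cassette runs from (275,196)/(353,180) at the far end to (305,338)/(384,322) at the near end. The knob is at (339,306) and the grip at (331,267).

Run:
```python
import cv2,numpy as np
t=cv2.imread("pics/top0.png")[170:350,255:405];s=cv2.imread("pics/side0.png")[230:320,225:425]
t=cv2.resize(t,None,fx=3.2,fy=3.2,interpolation=cv2.INTER_CUBIC)
s=cv2.resize(s,None,fx=4,fy=4,interpolation=cv2.INTER_CUBIC)
print(t.shape,s.shape);cv2.imwrite("pics/tc.png",t);cv2.imwrite("pics/sc.png",s)
```

```text
(576, 480, 3) (360, 800, 3)
```

View pics/tc.png

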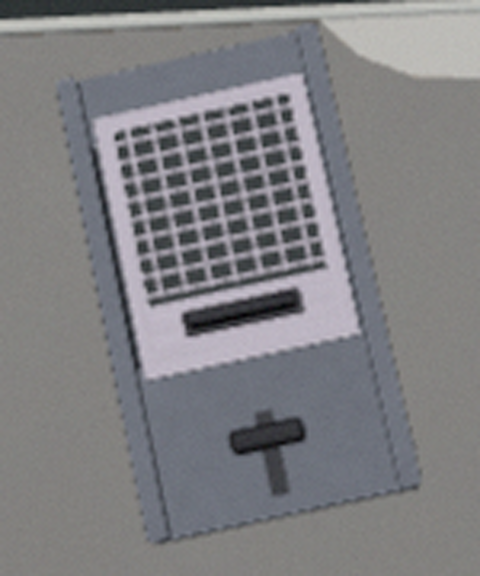

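View pics/sc.png

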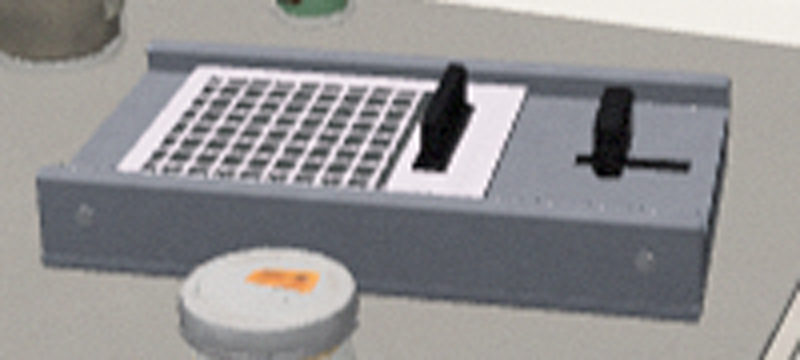

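The top crop shows the cheek-top corners at (62,80), (322,25), (152,543) and (420,487), the knob at (268,433) and the grip at (243,310). The side crop shows the near cheek at (38,180), (703,228), (42,265) and (700,318), and the far cheek at (150,43) and (730,78).

```bash
cat > h.py <<'E'
import numpy as np,cv2
from scipy.optimize import least_squares
from scipy.spatial.transform import Rotation as R
from workcell import camera_model
def proj(n,P,T=None):
    m=camera_model(n);T=m["pose"] if T is None else T
    q=(np.atleast_2d(P)-T[:3,3])@T[:3,:3];u=q@m["K"].T;return u[:,:2]/u[:,2:]
def c2w(p,L):
    x,y,z,a=p;return np.atleast_2d(L)@R.from_euler('z',a).as_matrix().T+[x,y,z]
E
python3 - <<'E'
from h import *
tp=[((62,80),(91,75,42)),((322,25),(91,-75,42)),((152,543),(-171,75,42)),((420,487),(-171,-75,42))]
sp=[((38,180),(91,75,42)),((703,228),(-171,75,42)),((42,265),(91,75,0)),((700,318),(-171,75,0)),((150,43),(91,-75,42)),((730,78),(-171,-75,42))]
tu=np.array([a for a,_ in tp])/3.2+[255,170];su=np.array([a for a,_ in sp])/4+[225,230]
tl=np.array([b for _,b in tp])/1e3;sl=np.array([b for _,b in sp])/1e3
f=lambda p:np.r_[(proj("top",c2w(p,tl))-tu).ravel(),(proj("side",c2w(p,sl))-su).ravel()]
r=least_squares(f,[.45,.17,.0,.2]);p=r.x;print(p,np.degrees(p[3]),np.round(r.fun,1));np.save("cas.npy",p)
# knob, grip two-view: fit points on top centres & plate corners
def tri(a,b):
    g=lambda w:np.r_[proj("top",w)[0]-(np.array(a)/3.2+[255,170]),proj("side",w)[0]-(np.array(b)/4+[225,230])]
    w=least_squares(g,[.4,.15,.03]);return (R.from_euler('z',-p[3]).apply(w.x-p[:3])*1e3).round(1),w.x.round(4),w.fun.round(1)
print("grip top",tri((243,305),(455,72)));print("knob top",tri((267,427),(614,96)))
print("plate corners",tri((93,120),(122,170)),tri((302,73),(193,68)),tri((148,380),(488,196)),tri((360,332),(526,88)))
def rc(n,uv,z):
    m=camera_model(n);d=m["pose"][:3,:3]@np.linalg.inv(m["K"])@[*uv,1];o=m["pose"][:3,3];return (o+d*(z-o[2])/d[2]).round(3)
print("honey lid",rc("top",(197,287),.086+p[2]),rc("side",(293,303),.086+p[2]),"spice",rc("side",(302,191),.098+p[2]))
E
```

```text
[ 0.65655445  0.27240759 -0.00369266  0.18080361] 10.35928369256535 [-0.7  0.6 -0.3 -0.4 -0.2  0.6  1.8 -0.1 -1.  -1.3 -0.4 -0.1  0.1  1.1
 -0.6  2.5  1.1 -1.3 -0.  -0.9]
grip top (array([-61.3,  -1.1,  66. ]), array([0.5965, 0.2603, 0.0623]), array([ 0.6,  1.7, -1.7, -0.3]))
knob top (array([-126.8,    0.2,   60.5]), array([0.5318, 0.2498, 0.0568]), array([ 0.5,  1.7, -1.7, -0.2]))
plate corners (array([62.4, 60.2, 40.2]), array([0.7071, 0.3428, 0.0365]), array([ 0.8,  1.7, -1.6, -0.4])) (array([ 67.5, -58.7,  35.2]), array([0.7335, 0.2268, 0.0315]), array([-0. , -0.1,  0.1,  0. ])) (array([-86.3,  59.1,  40.4]), array([0.5611, 0.315 , 0.0367]), array([ 0.5,  1.4, -1.3, -0.2])) (array([-83.1, -59. ,  36.2]), array([0.5854, 0.1995, 0.0325]), array([ 0.2,  0.6, -0.7, -0.1]))
honey lid [0.568 0.488 0.082] [0.564 0.49  0.082] spice [0.744 0.077 0.094]
```

Request:
{"api": "send_rows", "payload": {
  "targets": "-432 -151 60 62 120;-432 -151 60 62 120;-432 -151 60 62 120;-432 -151 60 62 120;-432 -151 60 62 120;-432 -151 60 62 120;-432 -151 60 62 120;-432 -151 60 62 120;-432 -151 60 62 120;-432 -151 60 62 120;-432 -151 60 62 120",
  "newtons": 30
}}

```text
time: 1.52
ee_pos: [0.5313, 0.2515, 0.1718]
tcp_rot: [180.0, -0.0, 100.6]
wrist_force: [-0.0, 0.2, -0.5]
opening: 0.0454
grasp_force: 0.0
```

```bash
cat >> h.py <<'E'
def wristT(o):
    T=np.eye(4);T[:3,:3]=R.from_euler('xyz',o["tcp_rot"],degrees=True).as_matrix();T[:3,3]=o["ee_pos"]
    return T@camera_model("wrist")["T_tool_cam"]
E
python3 - <<'E'
from h import *
from workcell import bot,camera
o=bot.get_obs();im=camera("wrist");cv2.imwrite("pics/w1.png",im);T=wristT(o);np.save("w1.npy",T)
print(o["time"],o["ee_pos"],o["tcp_rot"],o["q"].round(1),o["opening"])
p=np.load("cas.npy");p[2]=0
for n,L in dict(knobtop=(-.126,0,.0565),griptop=(-.059,0,.057),cornerN=(-.171,.075,.042),deckN=(-.171,0,.03)).items():print(n,proj("wrist",c2w(p,L),T).round(0))
E
```

```text
1.525 [0.53127297 0.25149518 0.17180011] [ 1.79969997e+02 -1.57655683e-02  1.00578958e+02] [ 25.3   9.3   8.3  88.9   0.  104.7] 0.04542017423194519
knobtop [[328. 232.]]
griptop [[431. 233.]]
cornerN [[258. 112.]]
deckN [[264. 222.]]
```

View pics/w1.png

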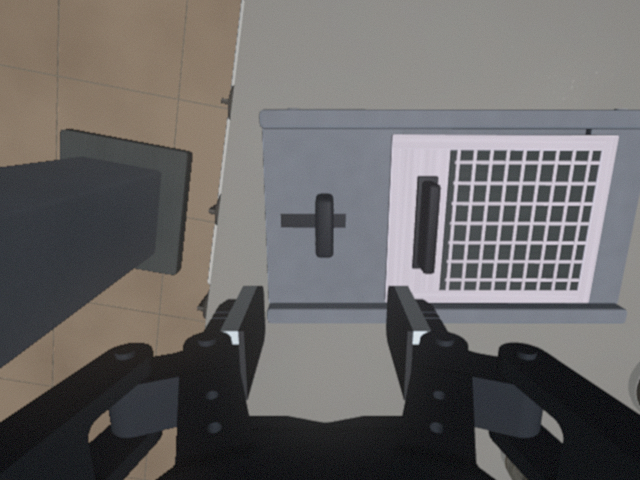

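The wrist view shows the knob at (324,226), the grip bar at (427,226), cassette corners at (262,110), (268,322) and (626,322), and the plate's near edge at column 390. I'll refine the pose from these.

Run:
```python
from h import *
T=np.load("w1.npy");p0=np.load("cas.npy");p0[2]=0
uv=np.array([(262,110),(268,322),(626,322)]);L=np.array([(-171,75,42),(-171,-75,42),(91,-75,42)])/1e3
r=least_squares(lambda q:(proj("wrist",c2w([q[0],q[1],0,q[2]],L),T)-uv).ravel(),[p0[0],p0[1],p0[3]])
q=np.array([r.x[0],r.x[1],0,r.x[2]]);print("fit",q,np.degrees(q[3]),r.fun.round(1));np.save("cas1.npy",q)
def inv(u,z):
    m=camera_model("wrist");d=T[:3,:3]@np.linalg.inv(m["K"])@[*u,1];w=T[:3,3]+d*(z-T[2,3])/d[2];return w.round(4),(R.from_euler('z',-q[3]).apply(w-q[:3])*1e3).round(1)
for n,u,z in [("knob",(324.5,225),.0565),("griptop",(432,226),.057),("plate near TL",(393,135),.035),("plate near BL",(387,303),.035),("plate far TR",(616,136),.035),("far BR",(591,303),.035)]:print(n,inv(u,z))
```

```text
fit [0.65785948 0.27557908 0.         0.1845906 ] 10.576262528151593 [-2.  -2.1  0.3  1.4  2.   1.9]
knob (array([0.5296, 0.254 , 0.0565]), array([-130.1,    2.3,   56.5]))
griptop (array([0.5978, 0.2662, 0.057 ]), array([-60.8,   1.8,  57. ]))
plate near TL (array([0.5637, 0.3173, 0.035 ]), array([-84.9,  58.3,  35. ]))
plate near BL (array([0.5866, 0.1993, 0.035 ]), array([-84.1, -61.9,  35. ]))
plate far TR (array([0.7086, 0.3438, 0.035 ]), array([62.4, 57.8, 35. ]))
far BR (array([0.7342, 0.227 , 0.035 ]), array([ 66.2, -61.7,  35. ]))
```

Request:
{"api": "send_rows", "payload": {
  "targets": "1 -1 60 0 120;1 -1 120 0 120;1 -1 136 0 120;1 -1 136 0 120;1 -1 136 0 255;1 -1 136 0 255;1 -1 136 0 255;1 -1 136 0 255;1 -1 136 0 255;1 -1 136 0 255",
  "newtons": 25
}}

```text
time: 2.82
ee_pos: [0.5321, 0.2519, 0.0378]
tcp_rot: [179.8, -0.1, 100.5]
wrist_force: [-0.6, 0.3, 7.3]
opening: 0.0113
grasp_force: 30.4
```

Request:
{"api": "send_rows", "payload": {
  "targets": "0 0 -2 0 255;0 -4 -2 0 255;0 -8 -2 0 255;0 -12 -2 0 255;0 -16 -2 0 255;0 -18 -2 0 255;0 -20 -2 0 255;0 -21 -2 0 255;0 -22 -2 0 255;0 -23 -2 0 255;0 -23 -2 0 255;0 -23 -2 0 255"
}}

```text
time: 4.32
ee_pos: [0.5117, 0.248, 0.0379]
tcp_rot: [179.6, -0.0, 100.4]
wrist_force: [18.7, 8.3, -6.2]
opening: 0.0116
grasp_force: 28.5
```

Request:
{"api": "send_rows", "payload": {
  "targets": "0 0 0 0 120;0 0 0 0 120;0 0 0 0 120;0 0 -50 0 120;0 0 -50 0 185;-1 50 -50 0 185;-1 90 -50 0 185;-1 90 -50 0 185;-1 90 -25 0 185;-1 90 -6 0 185;-1 90 -2 0 185;-1 90 -2 0 185"
}}

```text
time: 5.82
ee_pos: [0.5967, 0.2624, 0.0395]
tcp_rot: [-180.0, 0.0, 100.5]
wrist_force: [0.2, 0.6, 0.0]
opening: 0.0232
grasp_force: 0.0
```

Run:
```python
from h import *
from workcell import bot,camera
o=bot.get_obs();a=camera("wrist");b=camera("side")
print(o["ee_pos"],o["wrist_force"],o["opening"])
cv2.imwrite("pics/g1.png",np.hstack([cv2.resize(a,(400,300)),cv2.resize(b[200:320,240:400],(400,300),interpolation=cv2.INTER_CUBIC)]))
```

```text
[0.59669057 0.26239464 0.03951226] [0.17376797 0.57547057 0.03734231] 0.023232995642670565
```

View pics/g1.png

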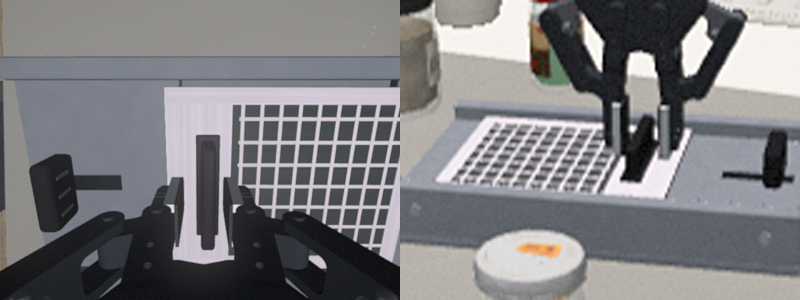

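Request:
{"api": "send_rows", "payload": {
  "targets": "0 -5 0 0 185;0 -9 0 0 185;0 -13 0 0 185;0 -17 0 0 185;0 -20 0 0 185;0 -23 0 0 185;0 -26 0 0 185;0 -29 0 0 185;0 -32 0 0 185;0 -34 0 0 185;0 -34 0 0 185;0 -28 0 0 185;0 -28 0 0 185"
}}

```text
time: 7.55
ee_pos: [0.5695, 0.2573, 0.039]
tcp_rot: [-180.0, 0.0, 100.5]
wrist_force: [-0.0, 0.2, 2.5]
opening: 0.0234
grasp_force: 1.2
```

Run:
```python
from h import *
from workcell import bot,camera
o=bot.get_obs();a=camera("wrist");b=camera("side")
print(o["ee_pos"],o["wrist_force"],o["opening"])
cv2.imwrite("pics/g2.png",np.hstack([cv2.resize(a,(400,300)),cv2.resize(b[200:320,240:400],(400,300),interpolation=cv2.INTER_CUBIC)]))
```

```text
[0.56948486 0.25732684 0.03901171] [-0.01347371  0.1856593   2.5067858 ] 0.02340894194847287
```

View pics/g2.png

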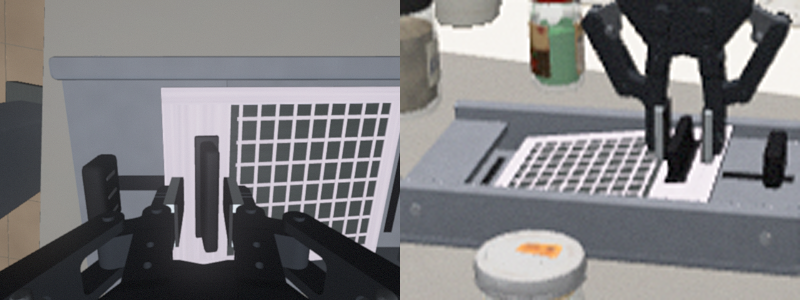

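Request:
{"api": "send_rows", "payload": {
  "targets": "0 0 -3 0 185;0 4 -3 0 185;0 9 -3 0 185;0 14 -3 0 185;0 19 -3 0 185;0 24 -3 0 185;0 29 -3 0 185;0 34 -3 0 185;0 38 -3 0 185;0 41 -3 0 185;0 43 -3 0 185;0 44 -3 0 185;0 45 -3 0 185;0 46 -3 0 185;0 47 -3 0 185;0 47 -3 0 185"
}}

```text
time: 9.65
ee_pos: [0.6158, 0.2659, 0.0424]
tcp_rot: [180.0, -0.0, 100.5]
wrist_force: [-0.5, -1.4, -0.5]
opening: 0.0236
grasp_force: 0.2
```

Request:
{"api": "send_rows", "payload": {
  "targets": "0 1 0 0 185;0 2 0 0 185;0 3 0 0 185;0 3 0 0 185"
}}

```text
time: 10.15
ee_pos: [0.6189, 0.2665, 0.0424]
tcp_rot: [180.0, -0.0, 100.5]
wrist_force: [1.2, -0.2, 0.0]
opening: 0.0235
grasp_force: 0.0
```

Request:
{"api": "send_rows", "payload": {
  "targets": "0 1 0 0 185;0 2 0 0 185;0 2 0 0 185;0 2 0 0 185"
}}

```text
time: 10.65
ee_pos: [0.62, 0.2667, 0.0423]
tcp_rot: [-179.9, 0.0, 100.5]
wrist_force: [-5.6, -0.7, 2.7]
opening: 0.0231
grasp_force: 2.7
```

Run:
```python
from h import *
from workcell import bot,camera
o=bot.get_obs();a=camera("wrist");b=camera("side")
print(o["ee_pos"],o["wrist_force"],o["opening"],o["grasp_force"])
cv2.imwrite("pics/g3.png",np.hstack([cv2.resize(a,(400,300)),cv2.resize(b[200:320,240:400],(400,300),interpolation=cv2.INTER_CUBIC)]))
```

```text
[0.6199657  0.26671726 0.04226349] [-5.58744564 -0.69424346  2.72530447] 0.02312552027663401 2.7273451373912394
```

View pics/g3.png

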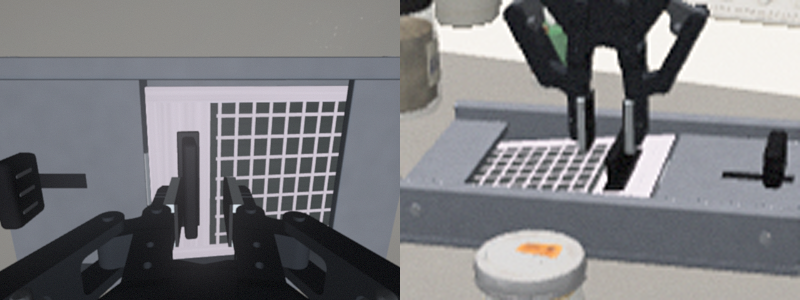

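The far edge has gone under the lip, and the near edge at column 147 of the left half sits at the deck edge. The push force has risen to about 6 N, so I'll push a little more to confirm the end stop.

Request:
{"api": "send_rows", "payload": {
  "targets": "0 1 0 0 185;0 2 0 0 185;0 2 0 0 185"
}}

```text
time: 11.12
ee_pos: [0.6202, 0.2668, 0.0421]
tcp_rot: [-179.7, 0.0, 100.5]
wrist_force: [-13.0, -2.7, 6.0]
opening: 0.0234
grasp_force: 7.2
```

Run:
```python
from h import *
from workcell import bot,camera
o=bot.get_obs();a=camera("wrist")
print(o["ee_pos"],o["wrist_force"],o["opening"],o["grasp_force"])
cv2.imwrite("pics/g4.png",cv2.resize(a[110:350,180:500],(800,600),interpolation=cv2.INTER_CUBIC))
T=wristT(o);q=np.array([.6575,.2745,0,np.radians(10.5)])
def inv(u,z):
    m=camera_model("wrist");d=T[:3,:3]@np.linalg.inv(m["K"])@[*u,1];w=T[:3,3]+d*(z-T[2,3])/d[2];return (R.from_euler('z',-q[3]).apply(w-q[:3])*1e3).round(1)
for L in [(-76,40,30),(-74,40,32),(-74,40,27),(-76,30,30),(-74,30,27),(-74,30,32)]:print(L,((proj("wrist",c2w(q,np.array(L)/1e3),T)-[180,110])*2.5).round(0))
```

```text
[0.62021638 0.26680793 0.04205666] [-12.98268336  -2.66221339   5.98753456] 0.023444956614539398 7.202559137758726
(-76, 40, 30) [[119. 203.]]
(-74, 40, 32) [[129. 205.]]
(-74, 40, 27) [[136. 200.]]
(-76, 30, 30) [[123. 267.]]
(-74, 30, 27) [[140. 263.]]
(-74, 30, 32) [[133. 270.]]
```

View pics/g4.png

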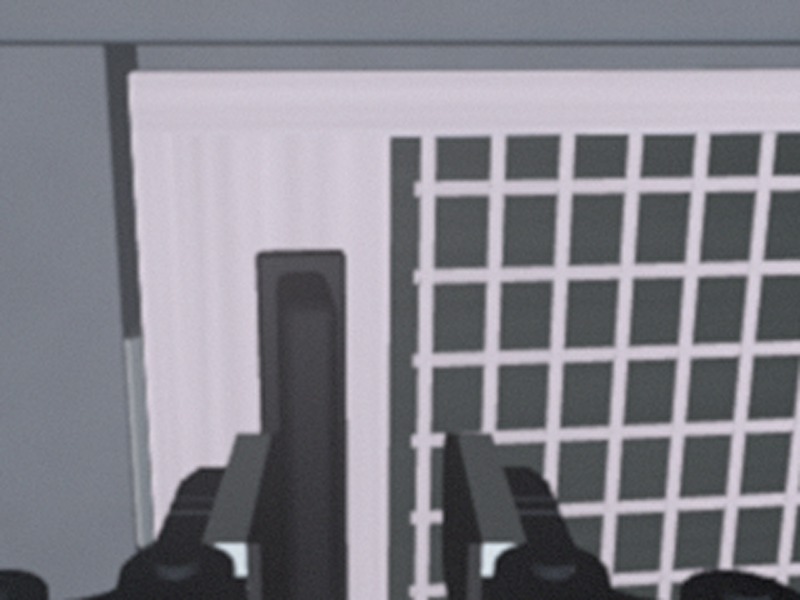

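A gap of about 2 mm is open between the deck edge (column 120) and the plate edge (column 135). The catch nose shows at (135,430), so the plate is fully under the lip with its grip edge raised. Next I'll press on the top of the grip.

Request:
{"api": "send_rows", "payload": {
  "targets": "0 -3 0 0 185;0 -6 -20 0 185;0 -12 -45 0 255;0 -12 -45 0 255;0 -12 -45 0 255;0 -12 -30 0 255;0 -12 -16 0 255;0 -12 -11 0 255;0 -12 -9 0 255;0 -12 -8 0 255;0 -12 -7 0 255;0 -12 -6 0 255;0 -12 -6 0 255"
}}

```text
time: 12.8
ee_pos: [0.6109, 0.2651, 0.0493]
tcp_rot: [179.9, -0.0, 100.5]
wrist_force: [-2.4, -1.2, 5.5]
opening: 0.0004
grasp_force: 2.4
```

Request:
{"api": "send_rows", "payload": {
  "targets": "0 0 1 0 255;0 0 2 0 255;0 0 3 0 255;0 0 4 0 255;0 0 5 0 255;0 0 6 0 255;0 0 7 0 255"
}}

```text
time: 13.68
ee_pos: [0.6101, 0.265, 0.0429]
tcp_rot: [-180.0, -0.0, 100.5]
wrist_force: [-8.7, -2.2, 13.3]
opening: 0.0
grasp_force: 6.3
```

Request:
{"api": "send_rows", "payload": {
  "targets": "0 0 1 0 255;0 0 2 0 255;0 0 3 0 255;0 0 4 0 255;0 0 5 0 255;0 0 6 0 255"
}}

```text
time: 14.42
ee_pos: [0.6108, 0.2649, 0.0351]
tcp_rot: [-180.0, 0.0, 100.5]
wrist_force: [-2.8, -0.5, 5.2]
opening: 0.0001
grasp_force: 2.5
```

Request:
{"api": "send_rows", "payload": {
  "targets": "0 0 1 0 255;0 0 2 0 255;0 0 3 0 255;0 0 3 0 255"
}}

```text
time: 14.92
ee_pos: [0.6109, 0.265, 0.035]
tcp_rot: [179.9, -0.0, 100.5]
wrist_force: [-8.3, -3.7, 17.6]
opening: 0.0
grasp_force: 9.1
```

Request:
{"api": "send_rows", "payload": {
  "targets": "0 0 -30 0 255;0 0 -60 0 255;1 -50 -60 0 120;1 -101 -60 0 120;1 -101 -60 0 120;1 -101 -60 0 120;1 -101 -30 0 120;1 -101 -8 0 120;1 -101 -5 0 120;1 -101 -5 0 255;1 -101 -5 0 255;1 -101 -5 0 255;1 -101 -5 0 255;1 -101 -5 0 255",
  "newtons": 25
}}

```text
time: 16.68
ee_pos: [0.512, 0.2479, 0.0384]
tcp_rot: [179.9, -0.0, 100.5]
wrist_force: [1.1, -0.6, 6.1]
opening: 0.0116
grasp_force: 30.5
```

Request:
{"api": "send_rows", "payload": {
  "targets": "0 3 0 0 255;0 6 0 0 255;0 9 0 0 255;0 12 0 0 255;0 15 0 0 255;0 17 0 0 255;0 19 0 0 255;0 20 0 0 255;0 21 0 0 255;0 22 0 0 255;0 23 0 0 255;0 24 0 0 255;0 24 0 0 255"
}}

```text
time: 18.3
ee_pos: [0.5336, 0.2519, 0.0384]
tcp_rot: [-179.9, -0.0, 100.5]
wrist_force: [-8.3, -1.7, 12.1]
opening: 0.0113
grasp_force: 31.4
```

Request:
{"api": "send_rows", "payload": {
  "targets": "0 1 0 0 255;0 2 0 0 255;0 2 0 0 255"
}}

```text
time: 18.68
ee_pos: [0.5337, 0.2519, 0.0383]
tcp_rot: [-179.7, -0.0, 100.5]
wrist_force: [-18.7, -4.2, 18.3]
opening: 0.0108
grasp_force: 32.2
```

Request:
{"api": "send_rows", "payload": {
  "targets": "0 -2 0 0 255;0 -2 0 0 120;0 -2 0 0 120;0 -2 0 0 120;0 -2 -40 0 120;0 -2 -100 0 120;0 -2 -150 0 120;0 -2 -150 0 120;0 -2 -150 0 120"
}}

```text
time: 19.8
ee_pos: [0.5348, 0.2519, 0.1865]
tcp_rot: [-180.0, 0.0, 100.5]
wrist_force: [-0.6, 0.1, -0.8]
opening: 0.0453
grasp_force: 0.0
```

Run:
```python
from h import *
from workcell import bot,camera
o=bot.get_obs();a=camera("wrist");b=camera("side")
print(o["ee_pos"],o["wrist_force"],o["opening"])
A=cv2.resize(a[80:320,240:640],(800,480)[:2])[:300*1];A=cv2.resize(a[90:330,250:640],(400,246))
B=cv2.resize(b[225:365,235:420],(400,303),interpolation=cv2.INTER_CUBIC)
A=cv2.copyMakeBorder(A,0,57,0,0,cv2.BORDER_CONSTANT)
cv2.imwrite("pics/f.png",np.hstack([A,B]))
```

```text
[0.53482309 0.25189403 0.18645501] [-0.56466446  0.10672022 -0.79166695] 0.045304646734437536
```

View pics/f.png

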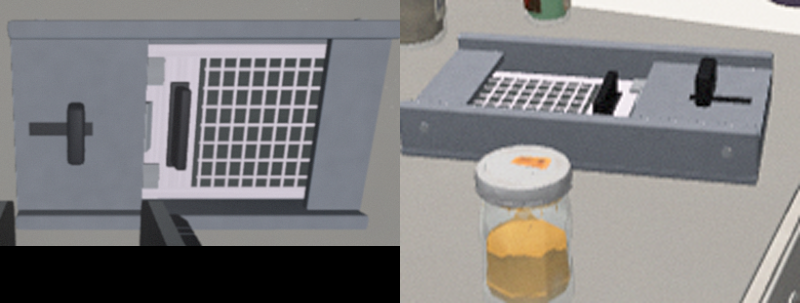

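The plate lies flat in the well with its far edge under the lip. Both tongues, at (154,70) and (150,175), and the catch cover its near edge. The slide is shut and the honey jar has not moved, so I'll hand it in.

```bash
python3 -c "
from workcell import ticket
print(ticket.job_done())"
```

```text
the job is handed in; nothing more can be done
None
```

The job is handed in: the plate is hooked under the lip and seated flat past the catch, the slide is pushed fully shut over it, and the arm never went near either jar; it took about 20 s of the 58 s.

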